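Close the board holder's braked jaw on the circuit board

ROBOT

A 6-joint arm with a two-finger parallel gripper is mounted at the origin on the work surface. World frame = base frame: x ahead of the robot, y to its left, z up, the work surface at z = 0. Lengths are in m, angles in rad, forces in N, time in s.
With the tool pointing down it reaches from about 0.3 to 0.875 m from the base axis. Payload 4.2 kg.
Tool frame: the origin (TCP) lies between the finger pads; the fingertips stand 17 mm ahead of it and the grasp point (between the pads) lies 2 mm behind it; x points along the fingers, y is the direction in which the jaws open and shut, and the axes are right-handed (so a half turn about x gives the same grasp; the last joint's range is limited). The gripper opens to 85 mm and grips with 20 to 120 N. Pads are 22 mm wide; open, the fingers measure 114 mm over their backs; the gripper's body (76 mm by 85 mm) begins 54 mm behind the grasp point. The pads swing forward as they close: fully open they stand 13 mm farther back than shut.
Start: joints at [-1.21, 0.32, 1.565, -0, 1.257, -0.02], TCP at [0.214, -0.534, 0.248] pointing down, gripper open.
Joint ranges: [-3.11, 3.11], [-0.84, 2.01], [0.21, 2.61], [-1.34, 4.49], [0.05, 2.63], [-2.56, 2.56]. Speed limits (rad/s): [2.57, 2.57, 3.14, 3.14, 3.14, 3.14].

INTERFACE

Orientations are given as a unit quaternion [w, x, y, z].
In Python, from station import env gives the robot as it stands.
- The arm moves only by the tool apply_moves, never from a script. Its argument "series" is a list that holds one entry, the list of rows, each a list of 4 numbers: the shift along the tool's x, y, z in cm, then the turn about the tool's x in degrees. In form: [[[x, y, z, roll], ...]]. A call has 1 to 20 rows; each row shifts and turns the commanded pose from where the row before left it, along the tool's axes as they then stand; what a row does not reach is not made up. A row lasts 1/12 s, in which the tool goes at most 41.7 mm and 7.16 degrees, less where a joint would pass 70% of its speed; a pose out of reach is approached as far as the arm can. A call is refused whole if a number of a shift passes 4.17 or a number of a turn 7.16, either way. A call with a gripper value outside its range is refused whole. "jaw" is the closure, from 0 (fully open) to 1 (shut), set as the call begins (left out, the last holds). The fingers move at their own pace and stop on an object; "force" is the grip in N (left out, the last holds). Time passes only in rows, so rows that do not move let the fingers close. It gives the time, the measured TCP pose, the force and the opening at its end, in the units of the state.
- env.state(): the state, without advancing time (a new reading comes with each control period).
- env.capture(name): name is "scene" or "top"; returns (picture, depth): 400x640x3 uint8, red, green, blue; 400x640 float32, m along the optical axis (not along the pixel's ray), 0 where there is no reading.
- env.get_calibration(name): a dict with "intrinsics" (3x3 intrinsics, pixels), "k1" (the pictures are not rectified: a ray, as slopes to the right and down, at radius r is drawn at 1 + k1 r^2 times it, then the intrinsics apply), "extrinsics" (4x4, takes a point from world to camera coordinates). Camera axes: x right, y up, looking along -z (the intrinsics and any distortion apply to the point x, -y, -z); pixel columns grow to the right and rows downward; lengths in m; the calibration is good to about 2 mm. A picture is of the moment at which its call begins. get_calibration takes no time and is no camera call.
- env.hand_in(): hands the job in, once; it reports no verdict.
Trained networks look in the newest picture that a camera, given by its name, has taken for a name from the list of things; names that differ only in an ending like _2 or _b are one class to them, and where a whole thing is asked for, a point or a joint stands for the part that bears it (a point fixed in the world has none). Each returns a list of dicts, best first, with "score" (0 to 1); they miss things now and then, are a little off and sometimes report something else, mostly with a low value. They report only what shows in the picture. A call takes as long as a camera call. They do not tell look-alikes from the thing itself.
- env.outline_of(thing, camera): "pixels" (400x640 bool, what is visible of it) and "xy" ([column, row] in pixels, amid what is visible of it).
- env.landmark_of(thing, camera): "xy" ([column, row] in pixels: a listed point, or the origin of a listed thing).
The state is a dict: "t": time; "qpos": joint angles; "joint_velocities": joint speeds; "joint_efforts": joint torques, N m; "tcp_pos": TCP position; "ee_rot": TCP orientation; "wrist_force": force on the tool from outside, world axes, zero at the start; "ft_torque": the same for the moment, N m; "opening": finger opening in m.
Only numpy, scipy, OpenCV 4.12 (cv2) and the standard library are available. Lean on these libraries where they do the work, as an engineer would, in place of code of your own. Each camera call takes 0.05 s, during which the arm holds its last target. There are 200 camera calls.

TASK

Close the circuit-board holder: with closed fingertips press down the blue pad in the middle of the grey sliding jaw to free its brake and, keeping it pressed, push the jaw along its rails until the green board is shut snugly between the jaw and the red stop. Then let the pad spring up and move clear. Do not force the jaw along while its brake is on, do not touch or lift the board itself or shift the red stop, and leave everything else on the bench where it is.

Things in the scene. Friction and masses are not known exactly. Their poses are not given: they have to be found in the camera images.
- holder: Circuit-board holder, fixed to the bench: a low steel frame 130 (x) x 340 (y) mm with two aluminium rails along its y axis, rail tops 22 mm above the bench. Origin: centre of its underside, on the bench. Its +y axis is the direction in which the jaw slides towards the red stop (0 yaw: to the robot's left).
- pad_top (a point): Centre of the top face of the blue brake pad in the middle of the grey sliding jaw; moves with both; 52 mm above the bench when not pressed. Pad top 86 (holder x) x 50 (holder y) mm, in a trough 54 mm long (holder y) between the jaw's two end walls, which rise 8.5 mm above the unpressed pad; the trough is open at its x sides.
- pad (a joint): How far the blue pad is pressed down, m: 0 up (jaw braked), 0.008 fully down (jaw free). Sprung: about 6 N presses it 2 mm down, where the brake lets go; 9 N presses it fully down. Up, the brake holds the jaw against about 20 N. It springs up by itself when let go.
- jaw_face (a point): Centre line of the jaw's face that looks towards the board and the stop (holder +y), 35 mm from pad_top along holder y, 2 mm above the rail tops.
- stop_face (a point): The face, looking to the jaw (holder -y), of the red end stop: a red block 110 (x) x 16 (y) mm, top 52.5 mm above the bench with a dark clamp screw on it 10 mm tall, clamped across the rails. 2 mm above the rail tops.
- board_center (a point): Centre of the green circuit board lying loose across the rails between jaw and stop: 100 (holder x) x 60 (holder y) x 4 mm, 60 g, at first a little askew and with gaps to both. Centre 24 mm above the bench. With the jaw home, jaw face and stop face are 60 mm apart with the board between.
- spare: spare circuit board just like the one in the holder (100 x 60 x 4 mm), lying on the bench beside the holder; not part of the job. Origin: centre of its underside.
- screwdriver: screwdriver with red handle, 160 mm long, lying beside the holder; not part of the job. Origin: on its axis near the middle of its length, at its underside.
- spool: orange reel of solder wire, 52 mm across, 40 mm tall, standing beyond the holder; not part of the job. Origin: centre of its underside.
- multimeter: yellow hand multimeter, 75 x 150 x 38 mm, lying on the bench; not part of the job. Origin: centre of its underside.
- cutters: blue-handled side cutters, about 165 mm long, lying on the bench; not part of the job. Origin: centre of its underside.
- phone: black phone lying flat, 73 x 150 x 9 mm; not part of the job. Origin: centre of its underside.
- jar: small jar with orange cap, 44 mm across, 50 mm tall; not part of the job. Origin: centre of its underside.
- jaw (a joint): How far the jaw has slid along holder +y, m: 0 at the end away from the stop; it starts at 0 to 0.04, stroke 0.17. The jaw is 110 (holder x) x 70 (holder y) mm, its end walls 8 mm thick, their tops 60.5 mm above the bench; pad down, about 2 N moves it, pad up it stays put.
Mind the look-alikes: they are no part of the job. What is shaped like the part that bears board_center but orange or pink is not meant.

How it is judged:
On the way, in this order (a step that is already met when the one before it is completed fails the run):
1. the pad is pressed down while the jaw is still where it started (value of joint pad above 0.0025 m and distance of jaw_face from where it was at the start of the episode below 0.012 m), for 0.05 s.
2. the jaw, pad still pressed, has shut the board against the red stop (distance between jaw_face and stop_face below 0.063 m and value of joint pad above 0.001 m), for 0.05 s.
At the end, for the whole second after the job is handed in: Jaw face and stop face are 57 to 63 mm apart (board 60 mm) with the board lying flat on the rails between them (within 20 mm of the holder's middle line, tilt under 0.08 rad), at rest, and the pad is up again (pressed less than 1 mm) (distance between jaw_face and stop_face between 0.057 and 0.063 m and value of joint pad below 0.001 m and y of board_center in the frame of stop_face between -0.034 and -0.026 m and x of board_center in the frame of holder between -0.02 and 0.02 m and z of board_center in the frame of holder between 0.021 and 0.028 m and angle between board_center's own z axis and vertical below 0.08 rad and linear speed of board below 0.01 m/s); the robot touches nothing.
It fails at once if the jaw is forced along while its brake is on (value of joint pad below 0.0005 m and velocity of joint jaw above 0.03 m/s and distance of jaw_face from where it was at the start of the episode above 0.004 m and distance between jaw_face and stop_face above 0.066 m).
It fails at once if the robot touches the board (contact force between any of the fingers, the arm and board above 0.5 N).
It fails at once if the board is lifted off the rails (z of board_center in the frame of holder above 0.034 m).
It fails at once if the red stop is shifted (distance of stop_face from where it was at the start of the episode above 0.004 m).
It fails at once if something else on the bench is moved or lifted (distance of any of spare, screwdriver, spool, multimeter, cutters, phone, jar from where it was at the start of the episode above 0.015 m).
It also fails if it takes over 32 s, if anything falls off the work surface, if the arm or the gripper's body presses on something with over 40 N, if the wrist force passes 120 N, or if a joint passes its speed limit or range.

## Working session

There is one attempt and no reset: what is moved stays moved. The work goes in short steps, Python scripts to look and compute and a tool call to move; the robot and the scene stay as the last step left them, time stands still between calls to the robot, and variables do not carry over. Pictures are saved under pics/ and viewed, about 8 in all and at most 12, crops included, and the job is handed in when it is done.

Besides the shell and the picture viewer there is one more tool, called after ">>>" as name(argument=value, ...), one argument or row to a line, values as JSON. apply_moves: Moves the arm, as the interface text tells. Its arguments: {"type":"object","properties":{"series":{"type":"array","items":{"type":"array","items":{"type":"array","items":{"type":"number"}}}},"jaw":{"type":"number"},"force":{"type":"number"}},"required":["series"]}

```bash
mkdir -p pics; cat > h.py <<'E'
import numpy as np, cv2
from station import env
def ray(cam,xy):
    c=env.get_calibration(cam);K=np.array(c["intrinsics"]);k1=c["k1"];E=np.array(c["extrinsics"])
    d=np.array([(xy[0]-K[0,2])/K[0,0],(xy[1]-K[1,2])/K[1,1]]);u=d.copy()
    for _ in range(20): u=d/(1+k1*(u@u))
    R=E[:3,:3];o=-R.T@E[:3,3];return o,R.T@np.array([u[0],-u[1],-1.])
def at_z(cam,xy,z):
    o,d=ray(cam,xy);return o+d*(z-o[2])/d[2]
def at_depth(cam,xy,D):
    o,d=ray(cam,xy);return o+d*D
E
python3 - <<'E'
from h import *
np.set_printoptions(precision=4,suppress=True)
s=env.state();print(s["t"],s["tcp_pos"],s["ee_rot"],s["opening"])
for cam in("top","scene"):
    p,D=env.capture(cam);cv2.imwrite(f"pics/{cam}1.png",p[:,:,::-1])
    for n,z in(("pad_top",.052),("jaw_face",.024),("stop_face",.024),("board_center",.024),("holder",0)):
        for r in env.landmark_of(n,cam)[:3]:
            x=r["xy"];i,j=int(round(x[1])),int(round(x[0]))
            dd=D[min(max(i,0),399),min(max(j,0),639)]
            print(cam,n,round(r["score"],2),np.round(x,1),at_z(cam,x,z),at_depth(cam,x,dd))
E
```

```text
0.0 [ 0.2135 -0.5334  0.2475] [-0.1332 -0.6942 -0.1344  0.6944] 0.08526571367046347
top pad_top 0.66 [375.1 161.3] [ 0.5706 -0.1712  0.052 ] [ 0.5705 -0.1712  0.0522]
top jaw_face 0.71 [365.6 161.9] [ 0.5746 -0.1395  0.024 ] [ 0.575  -0.1396  0.0221]
top stop_face 0.7 [327.6 172.8] [ 0.5316 -0.0008  0.024 ] [ 0.5325 -0.0008  0.0199]
top board_center 0.87 [266.3 179.3] [0.504  0.2229 0.024 ] [0.5078 0.2255 0.0048]
top board_center 0.85 [257.2 139.7] [0.6535 0.2625 0.024 ] [0.6602 0.2662 0.0005]
top board_center 0.69 [351.  164.9] [ 0.5625 -0.086   0.024 ] [ 0.5615 -0.0858  0.0284]
top holder 0.94 [350.9 173.9] [ 0.5339 -0.0872  0.    ] [ 0.5281 -0.0857  0.0271]
scene pad_top 0.85 [258.  250.2] [ 0.5811 -0.1705  0.052 ] [ 0.5816 -0.1705  0.0528]
scene jaw_face 0.71 [270.7 247.1] [ 0.5584 -0.1403  0.024 ] [ 0.5823 -0.1387  0.0607]
scene stop_face 0.7 [324.1 227.7] [0.5189 0.0027 0.024 ] [0.5242 0.0018 0.0317]
scene stop_face 0.58 [296.1 242.6] [ 0.5543 -0.0751  0.024 ] [ 0.5578 -0.0753  0.0294]
scene board_center 0.93 [295.8 241. ] [ 0.5493 -0.0753  0.024 ] [ 0.5525 -0.0755  0.0287]
scene board_center 0.88 [174.6 171.6] [ 0.2549 -0.4035  0.024 ] [ 0.2352 -0.4102  0.0042]
scene board_center 0.8 [224.9 166.2] [ 0.2554 -0.2547  0.024 ] [ 0.2391 -0.2575  0.0077]
scene holder 0.77 [293.7 250.2] [ 0.5609 -0.0831  0.    ] [ 0.5773 -0.0837  0.026 ]
```

```bash
python3 - <<'E'
import cv2
for c,(a,b,x,y) in {"top":(80,270,220,480),"scene":(150,320,180,420)}.items():
    p=cv2.imread(f"pics/{c}1.png")[a:b,x:y];cv2.imwrite(f"pics/{c}1c.png",cv2.resize(p,None,fx=3,fy=3,interpolation=cv2.INTER_CUBIC))
E
```

```text
(no output)
```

View pics/top1c.png

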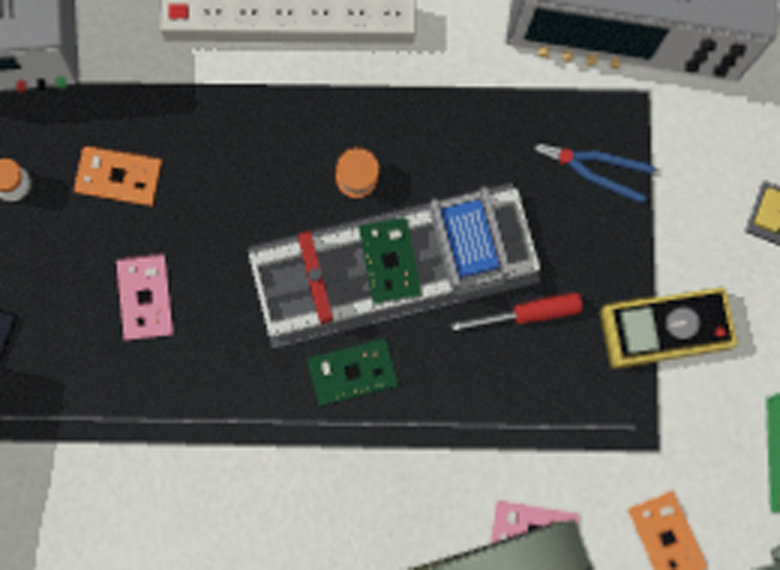

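View pics/scene1.png

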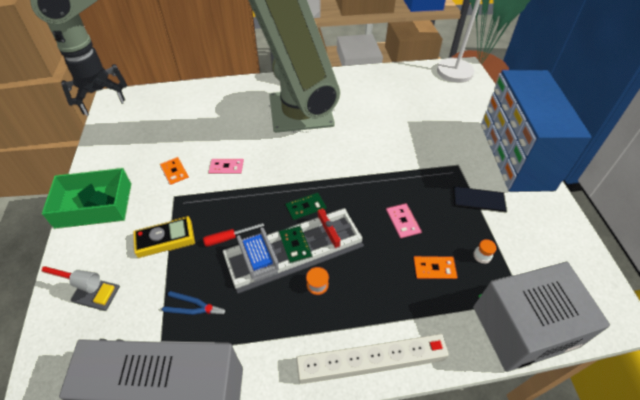

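The top view shows the blue pad at about (377,159), the green board at (350,167), the red stop at (325,172) and the spare and screwdriver on the near side. The scene view agrees. Next I'll get the holder's yaw and accurate centres from colour.

```bash
cat >> h.py <<'E'
def seg(cam,p,lo,hi,ctr,z,rad=30):
    h=cv2.cvtColor(p,cv2.COLOR_RGB2HSV);m=cv2.inRange(h,lo,hi)
    yy,xx=np.mgrid[:400,:640];m[(xx-ctr[0])**2+(yy-ctr[1])**2>rad**2]=0
    n,l,st,_=cv2.connectedComponentsWithStats(m);k=1+np.argmax(st[1:,4])
    ij=np.argwhere(l==k);P=np.array([at_z(cam,(j,i),z)[:2] for i,j in ij])
    (c,wh,a)=cv2.minAreaRect((P*1000).astype(np.float32));b=cv2.boxPoints((c,wh,a))
    e=b[1]-b[0] if np.hypot(*(b[1]-b[0]))>np.hypot(*(b[2]-b[1])) else b[2]-b[1]
    return len(ij),P.mean(0),np.array(c)/1000,sorted(wh),np.degrees(np.arctan2(e[1],e[0])),P
def report(blue,board,stop):
    for cam in blue:
        p,D=env.capture(cam)
        for n,lo,hi,c,z in(("pad",(100,120,80),(130,255,255),blue[cam],.052),("board",(45,80,30),(85,255,200),board[cam],.026),("stop",(0,150,80),(6,255,255),stop[cam],.0525)):
            r=seg(cam,p,lo,hi,c,z);print(cam,n,r[0],r[1],r[2],np.round(r[3],1),"long axis deg",round(r[4]%180,1))
E
python3 - <<'E'
from h import *
from scipy.spatial.transform import Rotation as R
np.set_printoptions(precision=4,suppress=True)
report({"top":(376,160),"scene":(257,250)},{"top":(350,167),"scene":(296,242)},{"top":(325,172),"scene":(328,228)})
s=env.state();q=s["ee_rot"];print(R.from_quat([q[1],q[2],q[3],q[0]]).as_matrix(),s["qpos"],s["t"])
E
```

```text
top pad 224 [ 0.5783 -0.1752] [ 0.5796 -0.1753] [49.1 87.6] long axis deg 15.1
top board 383 [ 0.5554 -0.0809] [ 0.5572 -0.0804] [61.6 98. ] long axis deg 11.2
top stop 60 [0.4999 0.0025] [0.5005 0.0028] [14.8 53. ] long axis deg 14.6
scene pad 509 [ 0.5867 -0.1718] [ 0.5836 -0.1726] [49.6 95.2] long axis deg 14.9
scene board 645 [ 0.5561 -0.0796] [ 0.5549 -0.079 ] [ 59.8 101.5] long axis deg 10.1
scene stop 272 [0.5401 0.0105] [0.5381 0.0105] [ 23.2 121.1] long axis deg 13.4
[[ 0.      0.3716 -0.9284]
 [-0.0001 -0.9284 -0.3716]
 [-1.      0.0001  0.    ]] [-1.21    0.3196  1.5645 -0.      1.2574 -0.02  ] 0.7
```

>>> apply_moves(
  series=[
    [[0,0,0,7.1],[0,-1.6,-2.78,0],[0,-1.6,-2.78,0],[0,-1.6,-2.78,0],[0,-1.6,-2.78,0],[0,-1.6,-2.78,0],[0,-1.6,-2.78,0],[0,-1.6,-2.78,0],[0,-1.6,-2.78,0],[0,-1.6,-2.78,0],[0,-1.6,-2.78,0],[0,-1.6,-2.78,0],[0,-1.6,-2.78,0],[0,-1.6,-2.78,0],[0,-1.6,-2.78,0],[0,-1.6,-2.78,0],[0,-1.6,-2.78,0],[0,0,0,0],[0,0,0,0]],
  ],
  jaw=1,
)

```text
t: 2.28
tcp_pos: [0.5796, -0.1721, 0.2479]
ee_rot: [-0.092, -0.701, -0.092, 0.701]
wrist_force: [-1.0, -0.4, -0.0]
opening: 0.0002
```

>>> apply_moves(
  series=[
    [[3.2,0,0,0],[3.2,0,0,0],[3.2,0,0,0],[3.2,0,0,0],[3.0,0,0,0],[0,0,0,0],[0,0,0,0]],
  ],
)

```text
t: 2.87
tcp_pos: [0.5775, -0.1739, 0.0896]
ee_rot: [-0.09, -0.7, -0.091, 0.702]
wrist_force: [-0.5, 1.3, 1.4]
opening: -0.0002
```

```bash
python3 - <<'E'
from h import *
s=env.state();print(s["tcp_pos"],s["wrist_force"])
a=[]
for c,(x,y) in {"top":(370,160),"scene":(262,240)}.items():
    p,_=env.capture(c);a.append(cv2.resize(p[y-50:y+50,x-66:x+66,::-1],None,fx=3,fy=5 if 0 else 3,interpolation=cv2.INTER_CUBIC))
cv2.imwrite("pics/2.png",np.hstack(a))
E
```

```text
[ 0.57747152 -0.17392776  0.08955796] [-0.45366476  1.26214568  1.40926691]
```

View pics/2.png

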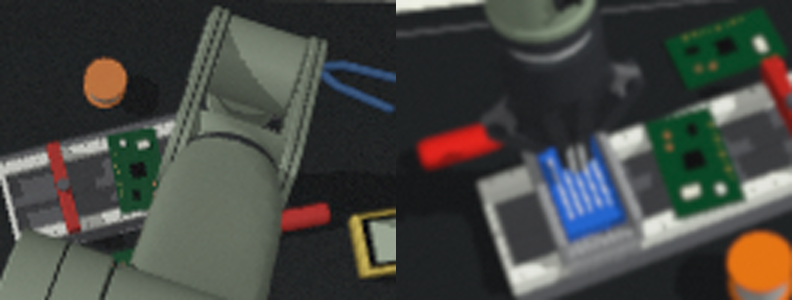

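The tips (right view, about (578,165) in the crop) are over the blue pad and between the end walls. Descending to press.

>>> apply_moves(
  series=[
    [[0.6,0,0,0],[0.6,0,0,0],[0.6,0,0,0],[0.1,0,0,0],[0.1,0,0,0],[0.1,0,0,0],[0,0,0,0],[0,0,0,0]],
  ],
)

```text
t: 3.63
tcp_pos: [0.579, -0.1732, 0.0694]
ee_rot: [0.091, 0.701, 0.091, -0.701]
wrist_force: [-0.0, -0.1, -0.8]
opening: -0.0
```

>>> apply_moves(
  series=[
    [[0.1,0,0,0],[0.1,0,0,0],[0.1,0,0,0],[0.1,0,0,0],[0.1,0,0,0],[0,0,0,0],[0,0,0,0]],
  ],
)

```text
t: 4.22
tcp_pos: [0.5792, -0.1733, 0.0652]
ee_rot: [0.091, 0.702, 0.09, -0.701]
wrist_force: [-1.6, -0.1, 5.7]
opening: -0.0002
```

>>> apply_moves(
  series=[
    [[0.1,0,0,0],[0.1,0,0,0],[0.1,0,0,0],[0,0,0,0],[0,0,0,0],[0,0,0,0]],
  ],
)

```text
t: 4.72
tcp_pos: [0.5791, -0.1733, 0.0625]
ee_rot: [0.091, 0.702, 0.09, -0.701]
wrist_force: [-2.5, 1.2, 7.9]
opening: 0.0001
```

```bash
python3 - <<'E'
from h import *
F=[];Z=[]
for _ in range(4):
    env.capture("scene");s=env.state();F.append(s["wrist_force"]);Z.append(s["tcp_pos"])
print(np.mean(F,0),np.mean(Z,0),s["t"])
E
```

```text
[-1.31189781  0.87026997  7.55030517] [ 0.5791569  -0.17329577  0.06246528] 4.9167
```

Pressed about 5 to 6 mm (7.6 N) and not bottomed out. Pushing the jaw.

>>> apply_moves(
  series=[
    [[0,-0.1,0,0],[0,-0.3,0,0],[0,-0.4,0,0],[0,-0.5,0,0],[0,-0.5,0,0],[0,-0.5,0,0],[0,-0.5,0,0],[0,-0.5,0,0],[0,-0.5,0,0],[0,-0.5,0,0],[0,-0.4,0,0],[0,-0.3,0,0],[0,-0.1,0,0],[0,0,0,0],[0,0,0,0]],
  ],
)

```text
t: 6.17
tcp_pos: [0.5661, -0.1245, 0.0624]
ee_rot: [0.091, 0.702, 0.09, -0.701]
wrist_force: [-1.5, -1.7, 7.9]
opening: -0.0002
```

```bash
python3 - <<'E'
from h import *
np.set_printoptions(precision=4,suppress=True)
s=env.state();print(s["tcp_pos"],s["wrist_force"])
p,_=env.capture("scene")
cv2.imwrite("pics/3.png",cv2.resize(p[190:290,210:370,::-1],None,fx=4,fy=4,interpolation=cv2.INTER_CUBIC))
for n in("jaw_face","stop_face","pad_top","board_center"):
    for r in env.landmark_of(n,"scene")[:2]: print(n,r["score"],r["xy"],at_z("scene",r["xy"],.047 if n=="pad_top" else .024))
E
```

```text
[ 0.5661 -0.1245  0.0624] [-1.5413 -1.7092  7.9136]
jaw_face 0.91 [288.5, 242.9] [ 0.5524 -0.0944  0.024 ]
stop_face 0.59 [322.7, 233.2] [ 0.5356 -0.0036  0.024 ]
pad_top 0.84 [277.7, 247.7] [ 0.5776 -0.1224  0.047 ]
pad_top 0.51 [481.0, 197.6] [0.4996 0.4415 0.047 ]
board_center 0.84 [224.3, 165.5] [ 0.2522 -0.2565  0.024 ]
board_center 0.8 [403.6, 219.4] [0.5236 0.2171 0.024 ]
```

View pics/3.png

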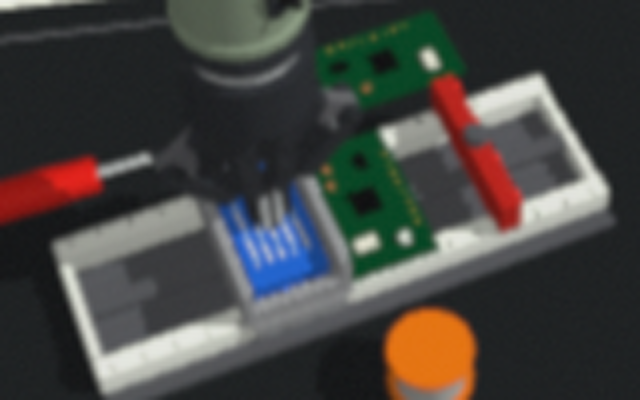

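The jaw follows the tool, the pad stays down, and the board is now square against the jaw face. About 32–36 mm remain.

>>> apply_moves(
  series=[
    [[0,-0.2,0,0],[0,-0.4,0,0],[0,-0.4,0,0],[0,-0.4,0,0],[0,-0.4,0,0],[0,-0.4,0,0],[0,-0.3,0,0],[0,-0.2,0,0],[0,-0.1,0,0],[0,0,0,0],[0,0,0,0]],
  ],
)

```text
t: 7.33
tcp_pos: [0.5589, -0.0975, 0.0624]
ee_rot: [0.091, 0.701, 0.09, -0.701]
wrist_force: [-2.4, -2.6, 8.3]
opening: 0.0
```

```bash
python3 - <<'E'
from h import *
np.set_printoptions(precision=4,suppress=True)
s=env.state();print(s["tcp_pos"],s["wrist_force"])
p,_=env.capture("scene")
cv2.imwrite("pics/4.png",cv2.resize(p[190:280,240:370,::-1],None,fx=5,fy=5,interpolation=cv2.INTER_CUBIC))
for n in("jaw_face","stop_face"):
    for r in env.landmark_of(n,"scene")[:2]: print(n,r["score"],r["xy"],at_z("scene",r["xy"],.024))
E
```

```text
[ 0.5589 -0.0975  0.0624] [-2.4275 -2.6471  8.3093]
jaw_face 0.62 [298.3, 239.9] [ 0.5469 -0.0686  0.024 ]
stop_face 0.65 [323.9, 229.1] [0.5232 0.0015 0.024 ]
```

View pics/4.png

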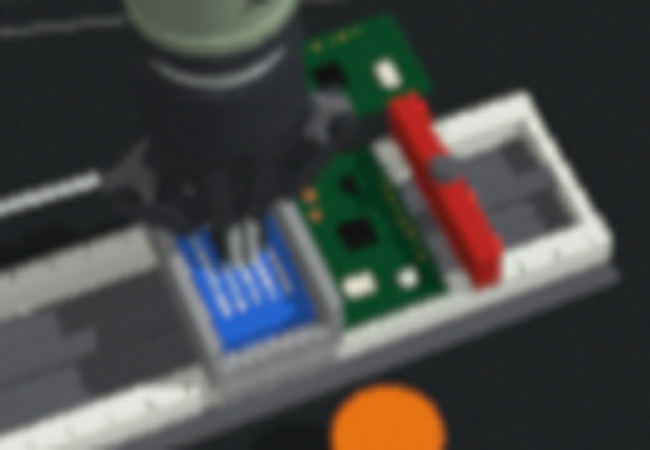

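A gap of about 8–10 mm remains between the board (445,290) and the red stop (470,290).

>>> apply_moves(
  series=[
    [[0,-0.15,0,0],[0,-0.2,0,0],[0,-0.2,0,0],[0,-0.1,0,0],[0,0,0,0],[0,0,0,0]],
  ],
)

```text
t: 7.98
tcp_pos: [0.5572, -0.0913, 0.0624]
ee_rot: [0.091, 0.701, 0.09, -0.701]
wrist_force: [-3.1, -3.3, 8.2]
opening: 0.0002
```

>>> apply_moves(
  series=[
    [[0,-0.1,0,0],[0,-0.1,0,0],[0,0,0,0],[0,0,0,0]],
  ],
)

```text
t: 8.32
tcp_pos: [0.5567, -0.0895, 0.0623]
ee_rot: [0.091, 0.701, 0.09, -0.701]
wrist_force: [-2.9, -3.0, 8.3]
opening: -0.0001
```

```bash
python3 - <<'E'
from h import *
np.set_printoptions(precision=4,suppress=True)
p,_=env.capture("scene");s=env.state();print(s["tcp_pos"],s["wrist_force"])
cv2.imwrite("pics/5.png",cv2.resize(p[200:270,260:350,::-1],None,fx=7,fy=7,interpolation=cv2.INTER_CUBIC))
E
```

```text
[ 0.5567 -0.0895  0.0623] [-1.9774 -2.3636  7.79  ]
```

View pics/5.png

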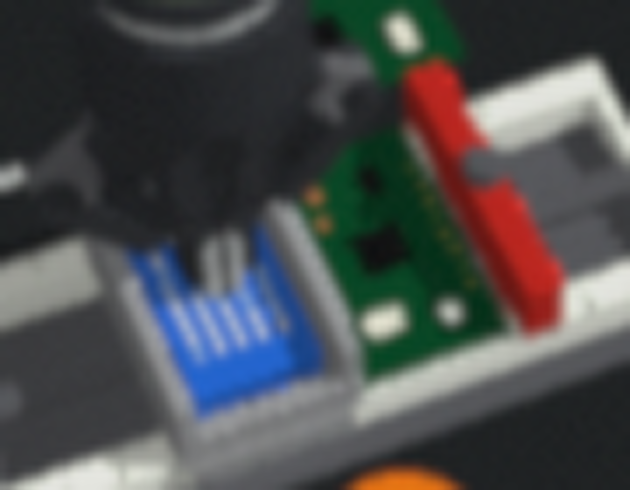

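Only a thin strip of rail is left between board and stop at about (500,310). Closing in 1 mm steps and watching the force.

>>> apply_moves(
  series=[
    [[0,-0.1,0,0],[0,-0.1,0,0],[0,0,0,0],[0,0,0,0]],
  ],
)

```text
t: 8.7
tcp_pos: [0.5562, -0.0875, 0.0623]
ee_rot: [0.091, 0.701, 0.09, -0.701]
wrist_force: [-2.5, -2.8, 7.6]
opening: -0.0002
```

>>> apply_moves(
  series=[
    [[0,-0.1,0,0],[0,-0.1,0,0],[0,0,0,0],[0,0,0,0]],
  ],
)

```text
t: 9.03
tcp_pos: [0.5563, -0.0862, 0.0625]
ee_rot: [0.092, 0.702, 0.09, -0.701]
wrist_force: [-1.8, -5.4, 8.5]
opening: -0.0
```

>>> apply_moves(
  series=[
    [[0,-0.1,0,0],[0,0,0,0],[0,0,0,0]],
  ],
)

```text
t: 9.28
tcp_pos: [0.5564, -0.0854, 0.0626]
ee_rot: [0.092, 0.702, 0.09, -0.7]
wrist_force: [-1.2, -5.5, 7.8]
opening: -0.0001
```

```bash
python3 - <<'E'
from h import *
np.set_printoptions(precision=4,suppress=True)
p,_=env.capture("scene");s=env.state();print(s["tcp_pos"],s["wrist_force"])
cv2.imwrite("pics/6.png",cv2.resize(p[200:270,260:350,::-1],None,fx=7,fy=7,interpolation=cv2.INTER_CUBIC))
E
```

```text
[ 0.5564 -0.0854  0.0626] [-1.3369 -4.9426  6.9284]
```

View pics/6.png

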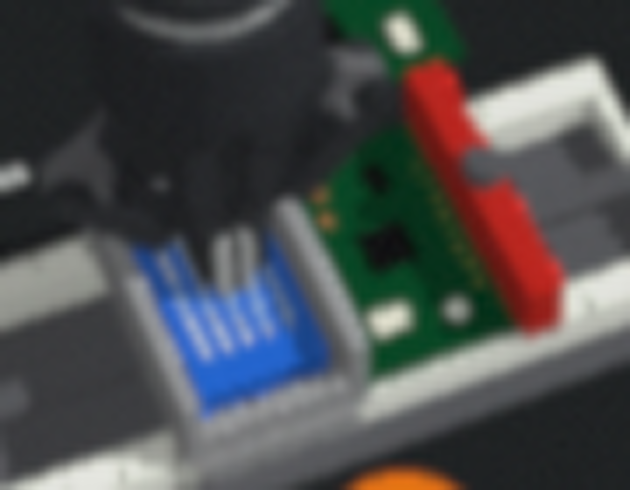

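The board now meets the stop and the tips have begun to slip on the pad at about 5 N. I'll carry on to the trough's wall for a gentle seating push.

>>> apply_moves(
  series=[
    [[0,-0.1,0,0],[0,-0.1,0,0],[0,-0.1,0,0],[0,-0.1,0,0],[0,0,0,0],[0,0,0,0]],
  ],
)

```text
t: 9.83
tcp_pos: [0.5563, -0.0814, 0.0629]
ee_rot: [0.092, 0.703, 0.09, -0.7]
wrist_force: [0.5, -4.6, 7.1]
opening: 0.0002
```

>>> apply_moves(
  series=[
    [[0,-0.1,0,0],[0,-0.1,0,0],[0,-0.1,0,0],[0,0,0,0],[0,0,0,0]],
  ],
)

```text
t: 10.25
tcp_pos: [0.5558, -0.0784, 0.063]
ee_rot: [0.092, 0.703, 0.09, -0.699]
wrist_force: [1.1, -4.7, 7.8]
opening: 0.0001
```

```bash
python3 - <<'E'
from h import *
np.set_printoptions(precision=4,suppress=True)
p0=cv2.imread("pics/scene1.png")[:,:,::-1].copy();p,_=env.capture("scene");s=env.state();print(s["tcp_pos"],s["wrist_force"])
for q in(p0,p):
    r=seg("scene",q,(0,150,80),(6,255,255),(328,228),.0525);print("stop",r[0],r[1],r[2],r[4])
cv2.imwrite("pics/7.png",cv2.resize(p[200:270,260:350,::-1],None,fx=7,fy=7,interpolation=cv2.INTER_CUBIC))
E
```

```text
[ 0.5558 -0.0784  0.063 ] [ 0.3158 -4.3708  7.4633]
stop 271 [0.5403 0.0105] [0.5381 0.0105] 13.464515
stop 277 [0.5411 0.0105] [0.5381 0.0105] 13.412018
```

View pics/7.png

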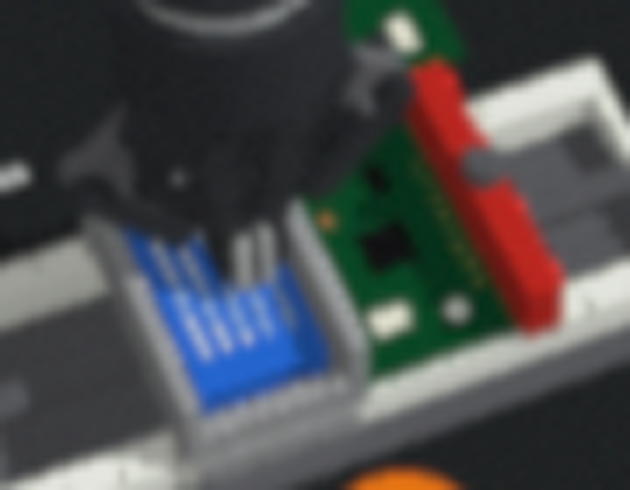

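The red stop has not moved (same centroid), and the jaw and board have not moved since the last frame. Only the tips slid, so the jaw is home. Lifting straight up.

>>> apply_moves(
  series=[
    [[-0.2,0,0,0],[-0.3,0,0,0],[-0.4,0,0,0],[-0.6,0,0,0],[-1,0,0,0],[-2,0,0,0],[-3,0,0,0],[-3.5,0,0,0],[-3.5,0,0,0],[-2,1.5,2,0],[0,1.5,3,0],[0,1.5,3,0],[0,1.5,3,0],[0,1.5,3,0],[0,1.5,3,0],[0,1.5,3,0],[0,1.5,3,0],[0,0,0,0],[0,0,0,0]],
  ],
)

```text
t: 11.88
tcp_pos: [0.3606, -0.2519, 0.2268]
ee_rot: [0.089, 0.702, 0.089, -0.701]
wrist_force: [0.5, -0.6, 0.2]
opening: 0.0
```

```bash
python3 - <<'E'
from h import *
np.set_printoptions(precision=4,suppress=True)
s=env.state();print(s["t"],s["tcp_pos"],s["wrist_force"])
report({"scene":(291,243)},{"scene":(310,233)},{"scene":(328,228)})
p,D=env.capture("scene")
for n,z in(("pad_top",.052),("jaw_face",.024),("stop_face",.024),("board_center",.024)):
    r=env.landmark_of(n,"scene")[0];print(n,r["score"],r["xy"],at_z("scene",r["xy"],z),at_depth("scene",r["xy"],D[int(r["xy"][1]),int(r["xy"][0])]))
cv2.imwrite("pics/8.png",cv2.resize(p[195:275,250:350,::-1],None,fx=7,fy=7,interpolation=cv2.INTER_CUBIC))
E
```

```text
11.8833 [ 0.3606 -0.2519  0.2268] [ 0.4502 -0.6233  0.203 ]
scene pad 469 [ 0.5634 -0.0861] [ 0.5611 -0.0867] [50.  94.1] long axis deg 14.3
scene board 494 [ 0.5367 -0.0211] [ 0.5372 -0.0228] [ 51.1 101.3] long axis deg 13.5
scene stop 280 [0.5402 0.0101] [0.5381 0.0105] [ 23.1 121.1] long axis deg 13.5
pad_top 0.89 [292.2, 240.6] [ 0.5654 -0.0849  0.052 ] [ 0.5655 -0.0849  0.0522]
jaw_face 0.6 [304.5, 235.7] [ 0.5364 -0.0512  0.024 ] [ 0.5617 -0.0534  0.0614]
stop_face 0.75 [322.4, 228.7] [ 0.5214 -0.0022  0.024 ] [ 0.5226 -0.0024  0.0258]
board_center 0.88 [222.3, 165.0] [ 0.2492 -0.2624  0.024 ] [ 0.2286 -0.2662  0.0035]
```

View pics/8.png

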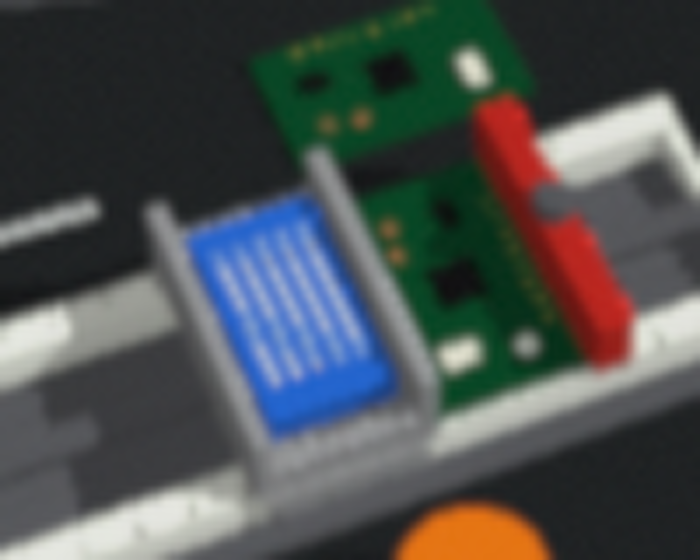

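The arm is clear and the pad is up (0.0522 m by depth). The board sits flush between the jaw wall (430,400) and the stop (580,350). Handing in.

```bash
python3 -c "
from station import env
print(env.hand_in())"
```

```text
the job is handed in; nothing more can be done
None
```

The circuit-board holder is closed and the job is handed in; no verdict was reported. With closed fingertips I pressed the pad about 6 mm (7–8 N) and slid the jaw about 89 mm. At that point the board met the red stop and the tips slipped on the pad at about 5 N. I then lifted straight up and moved clear at 11.9 s.

**Checks that agreed:**
- **Pad:** its top is at 0.0522 m by depth, so it has sprung up.
- **Red stop:** its measured position is unchanged.
- **Board:** it lies flush and parallel between jaw and stop in the last picture.
- **Robot:** the wrist force is near zero.

**Checks that disagreed or are missing:**
- **Jaw-to-stop gap:** the landmark network put it at about 51 mm, and colour plus geometry gave about 57 mm. The board is 60 mm wide, so I put both down to bias (the stop's visible side shifts the colour estimate) and relied on the contact and the picture.
- **Board position:** in the last check the landmark network reported a pink look-alike instead, so I used the colour outline.
- **Other items:** I did not measure whether the loose things on the bench stayed put; I felt no contact with them.

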